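Fill the specimen tray

TASK

Stand the two loose specimen jars from the bench (the same size as the four already in the white tray; not the wider jar, the slim vial or the beaker) one each in the two empty ringed places at the ends of the tray's near row, centred in the rings, so that the tray holds two neat rows of three. Keep the jars upright, set them down rather than dropping them, and leave the four jars in the tray where they stand.

Things in the scene. Friction and masses are not known exactly. Their poses are not given: they have to be found in the camera images.
- jar_1_center (a point): specimen jar standing on the bench: an upright round white jar with a paper label band and a blue screw lid, 44 mm across the lid and 42 mm across the body, 60 mm tall over all (the lid is the top 16 mm), 60 to 130 g. This point is on its axis, half-way up (30 mm above its underside); z is up. The other loose jar is identical; either may go in either empty place.
- jar_2_center (a point): specimen jar standing on the bench: an upright round white jar with a paper label band and a blue screw lid, 44 mm across the lid and 42 mm across the body, 60 mm tall over all (the lid is the top 16 mm), 60 to 130 g. This point is on its axis, half-way up (30 mm above its underside); z is up. The other loose jar is identical; either may go in either empty place.
- tray: the specimen tray, fixed on the bench: flat, white plastic, 190 mm (x) by 275 mm (y), floor 4 mm thick, rim 10 mm high over the bench. Six printed rings lie 85 mm apart in two rows of three along y; four hold jars. Origin: centre of its underside; x points to the far row, y to the left along the rows.
- place_left (a point): empty place of the white tray: the left (+y) end of the row nearer the robot. This point is the centre of the printed ring outline (58 mm across), on top of the tray's floor, 4 mm above the bench, so a jar standing here has its centre 30 mm higher. x points from the near to the far row, y along the row to the left, z up. The tray's rim (10 mm high) is about 50 mm away, towards the robot and at the row's end.
- place_right (a point): empty place of the white tray: the right (-y) end of the row nearer the robot. This point is the centre of the printed ring outline (58 mm across), on top of the tray's floor, 4 mm above the bench, so a jar standing here has its centre 30 mm higher. x points from the near to the far row, y along the row to the left, z up. The tray's rim (10 mm high) is about 50 mm away, towards the robot and at the row's end.
- set_1_center (a point): specimen jar already standing in the tray, in the middle place of the near row; the same as the two loose ones (44 mm across, 60 mm tall). It stays there. This point is on its axis, half-way up.
- set_2_center (a point): specimen jar already standing in the tray, in the left place of the far row; the same as the two loose ones (44 mm across, 60 mm tall). It stays there. This point is on its axis, half-way up.
- set_3_center (a point): specimen jar already standing in the tray, in the middle place of the far row; the same as the two loose ones (44 mm across, 60 mm tall). It stays there. This point is on its axis, half-way up.
- set_4_center (a point): specimen jar already standing in the tray, in the right place of the far row; the same as the two loose ones (44 mm across, 60 mm tall). It stays there. This point is on its axis, half-way up.
Mind the look-alikes: they are no part of the job. What is shaped like the part that bears jar_1_center but turquoise or yellow is not meant.

How it is judged (in metres and radians):
At the end, for the whole second after the job is handed in: Each of the two empty places holds one of the two loose jars (either way round), its axis within 15 mm of the ring's centre, standing on the tray floor (height within about 5 mm), upright within 10 degrees and at rest (z of jar_1_center in the frame of place_left between 0.026 and 0.036 m and angle between each of jar_1_center, jar_2_center's own z axis and vertical below 0.17 rad and linear speed of each of jar_1, jar_2 below 0.02 m/s and z of jar_2_center in the frame of place_left between 0.026 and 0.036 m and ((horizontal distance between jar_1_center and place_left below 0.015 m and horizontal distance between jar_2_center and place_right below 0.015 m) or (horizontal distance between jar_1_center and place_right below 0.015 m and horizontal distance between jar_2_center and place_left below 0.015 m))); the robot touches nothing.
It fails at once if a loose specimen jar is tipped over (more than 35 degrees) (angle between any of jar_1_center, jar_2_center's own z axis and vertical above 0.61 rad).
It fails at once if a loose specimen jar is dropped: let go with its underside more than 35 mm above the tray floor ((z of jar_1_center in the frame of place_left above 0.065 m and contact force between the fingers and jar_1 below 0.05 N) or (z of jar_2_center in the frame of place_left above 0.065 m and contact force between the fingers and jar_2 below 0.05 N)).
It fails at once if a jar already set in the tray is pushed more than 15 mm from where it stood (distance of any of set_1_center, set_2_center, set_3_center, set_4_center from where it was at the start of the episode above 0.015 m).
It also fails if it takes over 58 s, if anything falls off the work surface, if the arm or the gripper's body presses on something with over 40 N, if the wrist force passes 120 N, or if a joint passes its speed limit or range.

ROBOT

A 6-joint arm with a two-finger parallel gripper is mounted at the origin on the work surface. World frame = base frame: x ahead of the robot, y to its left, z up, the work surface at z = 0. Lengths are in mm, angles in rad, forces in N, time in s.
With the tool pointing down it reaches from about 350 to 775 mm from the base axis. Payload 7.3 kg.
Tool frame: the origin (TCP) lies on the centre line of the jaws, within the pads' length; the fingertips stand 22 mm ahead of it and the grasp point (between the pads) lies 3 mm ahead of it (bot.finger_overhang is the distance from the TCP to the fingertips, in mm); y points along the fingers, z is the direction in which the jaws open and shut, and the axes are right-handed (so a half turn about y gives the same grasp; the last joint's range is limited). The gripper opens to 92 mm and grips with 3 to 60 N. Pads are 19 mm wide; open, the fingers measure 130 mm over their backs; the gripper's body (75 mm by 190 mm) begins 47 mm behind the grasp point.
Start: joints at [-1.489, 0.342, 1.524, -0, 1.275, -0.146], TCP at [118.585, -511.449, 248.741] pointing down, gripper open.
Joint ranges: [-2.53, 2.53], [-0.77, 2.02], [0.04, 2.7], [-1, 4.14], [0.28, 2.66], [-3.11, 3.11]. Speed limits (rad/s): [2.57, 2.57, 3.14, 3.14, 3.14, 3.14].

INTERFACE

Orientations are given as [roll, pitch, yaw] about the fixed x, y, z axes, in that order (R = Rz(yaw) Ry(pitch) Rx(roll)).
In Python, from plant import bot, viewer, find_in, spot_point gives the robot as it stands.
- The arm moves only by the tool send_rows, never from a script. Its argument "moves" is a list of rows, each a list of 3 entries, a list of its own where there are three numbers: the shift along the tool's x, y, z in mm, then the turn, a rotation vector about the tool's x, y, z in degrees, then the finger opening in mm, from 0 to 91.8. A call has 1 to 20 rows; each row shifts and turns the pose as measured when the row begins, along the tool's axes as they then stand; what a row does not reach is not made up. A row lasts 1/8 s, in which the tool goes at most 62.5 mm and 10.7 degrees, less where a joint would pass 70% of its speed; a pose out of reach is approached as far as the arm can. A call with a gripper value outside its range is refused whole. The fingers move at their own pace and stop on an object; the grip force is fixed at half the most. Time passes only in rows, so rows that do not move let the fingers close. It gives the time, the measured TCP pose, the force and the opening at its end, in the units of the state.
- bot.get_obs(): the state, without advancing time (a new reading comes with each control period).
- viewer.capture(name): name is "scene" or "side" or "wrist"; returns the picture (480x640x3 uint8, blue, green, red); there is no depth.
- viewer.camera_model(name): a dict with "fx", "fy", "cx", "cy" (pixels), "rvec" (rotation vector, rad) and "tvec" (3), from world to camera coordinates, as OpenCV has them. Camera axes: x right, y down, z forward; pixel columns grow to the right and rows downward; lengths in mm; the calibration is good to about 2 mm. A picture is of the moment at which its call begins: read the wrist's pose just before it. camera_model takes no time and is no camera call; for the wrist camera it gives the pose at the moment of the call.
- bot.close_job(): hands the job in, once; it reports no verdict.
Trained networks look in the newest picture that a camera, given by its name, has taken for a name from the list of things; names that differ only in an ending like _2 or _b are one class to them, and where a whole thing is asked for, a point or a joint stands for the part that bears it (a point fixed in the world has none). Each returns a list of dicts, best first, with "conf" (0 to 1); they miss things now and then, are a little off and sometimes report something else, mostly with a low value. They report only what shows in the picture. A call takes as long as a camera call. They do not tell look-alikes from the thing itself.
- find_in(camera, thing): "extent" ([centre column, centre row, width, height] in pixels, round what is visible of it).
- spot_point(camera, thing): "point" ([column, row] in pixels: a listed point, or the origin of a listed thing).
The state is a dict: "time": time; "joint_positions": joint angles; "dq": joint speeds; "tau": joint torques, N m; "tool_pos": TCP position; "tcp_rot": TCP orientation; "contact_force": force on the tool from outside, world axes, zero at the start; "moment": the same for the moment, N m; "grip_width": finger opening in mm.
Only numpy, scipy, OpenCV 4.12 (cv2) and the standard library are available. Lean on these libraries where they do the work, as an engineer would, in place of code of your own. Each camera call takes 0.05 s, during which the arm holds its last target.

## Working session

There is one attempt and no reset: what is moved stays moved. The work goes in short steps, Python scripts to look and compute and a tool call to move; the robot and the scene stay as the last step left them, time stands still between calls to the robot, and variables do not carry over. Pictures are saved under pics/ and viewed, and the job is handed in when it is done.

Besides the shell and the picture viewer there is one more tool, called after ">>>" by a JSON object that holds its "api" and its "payload", one argument or row to a line. send_rows: Moves the arm, as the interface text tells. Its arguments: {"type":"object","properties":{"moves":{"type":"array","items":{"type":"array"}}},"required":["moves"]}

```bash
ls; mkdir -p pics; python3 - <<'E'
from plant import bot, viewer, find_in, spot_point
import cv2
print(bot.get_obs())
for c in ["scene","side"]:
    cv2.imwrite(f"pics/{c}0.png",viewer.capture(c)); print(viewer.camera_model(c))
    for t in ["jar_1_center","place_left","place_right","set_1_center","tray"]:
        print(c,t,[(d['conf'],d['point']) for d in spot_point(c,t)][:7])
print(bot.get_obs()['time'])
E
```

```text
pics
{'time': 0.0, 'joint_positions': array([-1.48902761e+00,  3.42723016e-01,  1.52502218e+00, -2.04301446e-05,
        1.27543683e+00, -1.46017825e-01]), 'dq': array([-0.00029041, -0.00024995,  0.0004602 , -0.0022515 ,  0.00048277,
       -0.00227492]), 'tau': array([-2.16379199e-04, -4.31241381e+01, -2.44218940e+01,  7.16595096e-02,
        5.59638196e-02, -1.44142487e-04]), 'tool_pos': array([ 118.53126136, -511.04582466,  248.04300308]), 'tcp_rot': array([-1.57237163e+00,  2.11925073e-04, -2.91380031e+00]), 'contact_force': array([-0.76578168, -0.06907049,  0.29128653]), 'moment': array([ 0.01647123,  0.01885297, -0.00980867]), 'grip_width': 91.99535046689793}
{'fx': 473.9353507393533, 'fy': 473.9353507393533, 'cx': 317.5008730877605, 'cy': 238.22952652801763, 'rvec': array([ 1.18930469,  2.21463114, -1.03201938]), 'tvec': array([ 301.10532929, -243.24017551, 1396.84349923])}
scene jar_1_center [(0.81, [266.1, 180.1]), (0.72, [284.3, 203.9]), (0.55, [215.9, 194.8])]
scene place_left [(0.75, [458.2, 312.1])]
scene place_right [(0.58, [383.1, 275.9])]
scene set_1_center [(0.89, [421.2, 281.4])]
scene tray [(0.66, [413.7, 305.0])]
{'fx': 446.3449461122053, 'fy': 446.3449461122053, 'cx': 318.7999515805948, 'cy': 241.82391437903757, 'rvec': array([ 2.2319366 , -0.46555049,  0.18494761]), 'tvec': array([-507.32902373,  190.0854977 ,  739.43348369])}
side jar_1_center [(0.98, [385.0, 391.5]), (0.84, [301.2, 322.0]), (0.81, [330.0, 362.8]), (0.69, [282.5, 392.8])]
side place_left [(0.7, [257.7, 190.2])]
side place_right [(0.57, [277.5, 225.5])]
side set_1_center [(0.78, [266.7, 190.5])]
side tray [(0.86, [281.8, 202.6])]
0.6
```

View pics/scene0.png

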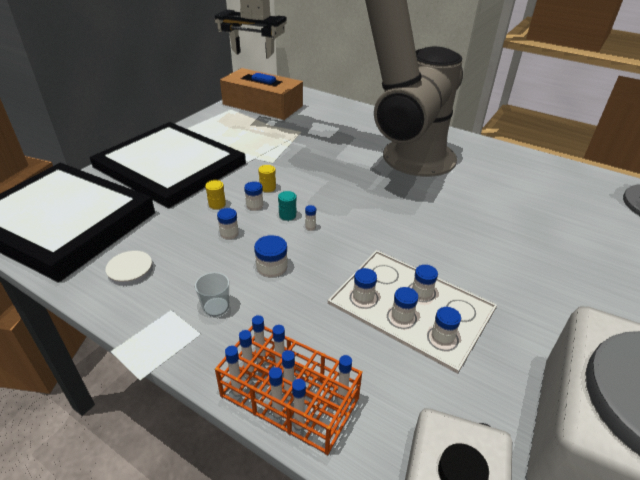

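View pics/side0.png

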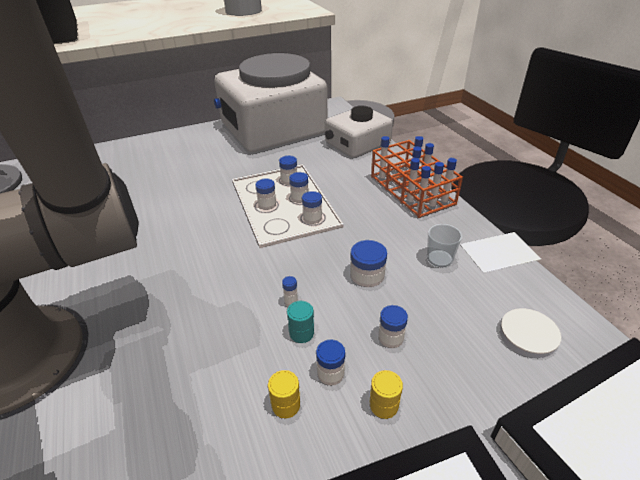

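```bash
cat > h.py <<'E'
import numpy as np, cv2
def ray(m,p,z):
    R=cv2.Rodrigues(np.array(m['rvec']))[0]; t=np.array(m['tvec'])
    K=np.array([[m['fx'],0,m['cx']],[0,m['fy'],m['cy']],[0,0,1]])
    d=R.T@np.linalg.solve(K,[p[0],p[1],1]); c=-R.T@t
    return c+d*(z-c[2])/d[2]
def proj(m,P):
    K=np.array([[m['fx'],0,m['cx']],[0,m['fy'],m['cy']],[0,0,1]])
    return cv2.projectPoints(np.array(P,float).reshape(-1,3),np.array(m['rvec']),np.array(m['tvec']),K,None)[0].reshape(-1,2)
E
python3 - <<'E'
from plant import viewer
from h import *
import cv2
a=cv2.imread("pics/scene0.png");b=cv2.imread("pics/side0.png")
cv2.imwrite("pics/c1.png",cv2.resize(a[140:260,180:340],None,fx=5,fy=5,interpolation=2))
cv2.imwrite("pics/c2.png",cv2.resize(b[270:450,220:440],None,fx=3.3,fy=3.3,interpolation=2))
S=viewer.camera_model("scene");D=viewer.camera_model("side")
for n,m,L in [("scene",S,[(266.1,180.1),(284.3,203.9),(215.9,194.8)]),("side",D,[(385,391.5),(301.2,322),(330,362.8),(282.5,392.8)])]:
    for p in L: print(n,p,ray(m,p,30).round())
for n,m,pl,pr,s in [("scene",S,(458.2,312.1),(383.1,275.9),(421.2,281.4)),("side",D,(257.7,190.2),(277.5,225.5),(266.7,190.5))]:
    print(n,ray(m,pl,4).round(),ray(m,pr,4).round(),ray(m,s,34).round())
E
```

```text
scene (266.1, 180.1) [ 398. -259.   30.]
scene (284.3, 203.9) [ 457. -158.   30.]
scene (215.9, 194.8) [ 521. -320.   30.]
side (385, 391.5) [ 520. -319.   30.]
side (301.2, 322) [ 456. -151.   30.]
side (330, 362.8) [ 468. -243.   30.]
side (282.5, 392.8) [ 384. -261.   30.]
scene [530. 311.   4.] [521. 144.   4.] [522. 226.  34.]
side [515. 299.   4.] [514. 145.   4.] [523. 244.  34.]
```

View pics/c2.png

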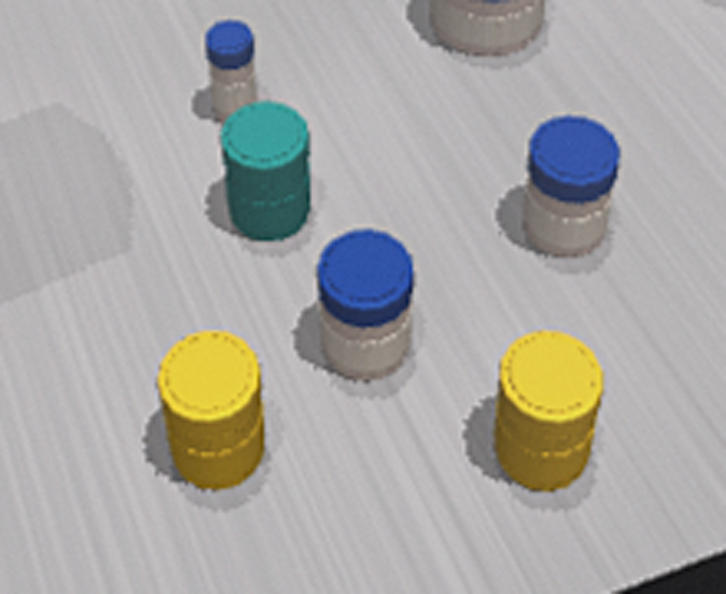

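```bash
python3 - <<'E'
from plant import viewer
from h import *
from scipy.optimize import least_squares
I={"scene":cv2.imread("pics/scene0.png"),"side":cv2.imread("pics/side0.png")}
M={n:viewer.camera_model(n) for n in I}
B={}
for n,im in I.items():
    h=cv2.cvtColor(im,cv2.COLOR_BGR2HSV)
    k=((h[...,0]>100)&(h[...,0]<130)&(h[...,1]>150)&(h[...,2]>60)).astype(np.uint8)
    N,l,s,c=cv2.connectedComponentsWithStats(k)
    B[n]=[(c[i],s[i]) for i in range(1,N) if s[i][4]>40]
th=np.linspace(0,2*np.pi,60)
def box(m,x,y,z0,r=22):
    P=[[x+r*np.cos(t),y+r*np.sin(t),z] for t in th for z in (z0+44,z0+60)]
    hull=cv2.convexHull(proj(m,P).astype(np.float32)); mo=cv2.moments(hull)
    return np.array([mo['m10']/mo['m00'],mo['m01']/mo['m00']]),mo['m00']
th_=[("A",(468,-243),0),("B",(540,-230),0),("s1",(522,230),4),("s2",(607,310),4),("s3",(607,225),4),("s4",(607,140),4)]
init={}
for n,m in M.items():
  for c,s in B[n]: 
    p=ray(m,c,52); print(n,c.round(1),s[4],p.round(1)[:2])
    for nm,g,z0 in th_:
        if z0==0 and abs(p[0]-g[0])<45 and abs(p[1]-g[1])<45 or z0 and abs(p[0]-g[0])<40 and abs(p[1]-g[1])<40:
            f=least_squares(lambda v:box(m,*v,z0)[0]-c,p[:2]).x
            print("   ",nm,f.round(1),"area model",round(box(m,*f,z0)[1]))
E
```

```text
scene [263.1  77.7] 150 [-108.8 -665.1]
scene [252.9 188. ] 189 [ 471.1 -241.8]
    A [ 470.9 -241.9] area model 242
scene [310.2 209.9] 79 [467.4 -76.2]
scene [226.5 215.4] 234 [ 591.4 -220.4]
scene [270.2 247.9] 659 [625.6 -70.5]
scene [425.9 274. ] 338 [516.3 229.9]
    s1 [520.3 230.8] area model 415
scene [365.  277.9] 343 [593.3 135.7]
    s4 [596.8 137.2] area model 422
scene [405.7 297.3] 388 [596.2 223.5]
    s3 [599.7 224.4] area model 471
scene [447.7 317.8] 436 [600.  307.2]
    s2 [603.5 307.6] area model 529
scene [257.5 323.2] 147 [798.6  34.1]
scene [278.3 332.5] 153 [795.   76.5]
scene [244.9 337.9] 160 [835.8  36.6]
scene [231.2 353.9] 167 [873.6  39. ]
scene [287.7 358.7] 173 [829.7 121.5]
scene [345.  363.6] 175 [786.  204.1]
scene [275.1 375.9] 187 [867.2 124.2]
scene [298.4 387.8] 196 [864.3 166.9]
side [287.6 159.9] 108 [606.2 325.4]
    s2 [604.2 318.9] area model 228
side [452.3 162.3] 45 [964.7 143.6]
side [298.7 177. ] 135 [602.5 239.4]
    s3 [600.5 233.6] area model 261
side [264.6 183.5] 134 [521.3 246.6]
    s1 [520.6 241.6] area model 272
side [311.5 196.6] 150 [599.4 152. ]
    s4 [597.4 146.9] area model 302
side [368.7 252. ] 648 [627.7 -62.9]
side [289.  281.1] 99 [464.3 -73.5]
side [393.7 315.5] 420 [ 592.1 -216.4]
side [330.6 352.7] 577 [ 469.7 -240.8]
    A [ 469.8 -240.4] area model 754
```

```bash
python3 - <<'E'
from plant import viewer
from h import *
from scipy.optimize import least_squares
I={"scene":cv2.imread("pics/scene0.png"),"side":cv2.imread("pics/side0.png")}
M={n:viewer.camera_model(n) for n in I}
th=np.linspace(0,2*np.pi,60)
def hull(m,x,y,z0,r=22):
    P=[[x+r*np.cos(t),y+r*np.sin(t),z] for t in th for z in (z0+44,z0+60)]
    return cv2.convexHull(proj(m,P).astype(np.float32))
def cen(h):
    mo=cv2.moments(h); return np.array([mo['m10'],mo['m01']])/mo['m00'],mo['m00']
T=[("A",(470.5,-241),0),("B",(591,-218),0),("yl",(391,-260),0),("yl2",(520,-320),0),("tq",(457,-155),0),("s1",(520.5,234),4),("s2",(604,312),4),("s3",(600,228),4),("s4",(597,141),4)]
for n,im in I.items():
    m=M[n]; f=im.astype(int)
    k=((f[...,0]-f[...,2]>30)).astype(np.uint8)
    k2=((f[...,2]-f[...,0]>60)).astype(np.uint8)
    for nm,g,z0 in T:
        kk=k2 if nm[0]=='y' else k
        N,l,s,c=cv2.connectedComponentsWithStats(kk)
        p=cen(hull(m,*g,z0))[0]
        if nm[0] in 'yt': z0-=0
        i=1+np.argmin(np.linalg.norm(c[1:]-p,axis=1))
        if nm[0] in 'yt':
            print(n,nm,c[i].round(1),s[i][4],ray(m,c[i],30).round(1)); continue
        v=least_squares(lambda v:cen(hull(m,*v,z0))[0]-c[i],g).x
        print(n,nm,c[i].round(1),"area",s[i][4],round(cen(hull(m,*v,z0))[1]),v.round(1))
cv2.imwrite("pics/t1.png",cv2.resize(I["scene"][245:370,320:505],None,fx=4,fy=4,interpolation=2))
cv2.imwrite("pics/t2.png",cv2.resize(I["side"][150:250,225:350],None,fx=6,fy=6,interpolation=2))
E
```

```text
scene A [252.7 187.9] area 218 242 [ 470.8 -243. ]
scene B [226.4 215.3] area 271 294 [ 590.9 -220.9]
scene yl [267.  177.2] 383 [ 385.4 -266.2   30. ]
scene yl2 [214.9 193.7] 462 [ 518.8 -325.2   30. ]
scene tq [286.9 204.8] 473 [ 456.4 -151.    30. ]
scene s1 [425.8 273.7] area 376 414 [519.8 230.4]
scene s2 [447.8 317.5] area 476 529 [602.9 307.4]
scene s3 [405.7 297. ] area 418 471 [599.3 224.3]
scene s4 [365.1 277.6] area 382 424 [598.6 139.2]
side A [330.3 353.6] area 702 757 [ 468.7 -241.7]
side B [393.6 317.6] area 587 640 [ 589.8 -219.7]
side yl [284.2 393.2] 1254 [ 386.3 -262.9   30. ]
side yl2 [385.6 393.4] 1272 [ 519.5 -321.7   30. ]
side tq [300.8 320.9] 941 [ 456.6 -148.    30. ]
side s1 [265.  185.6] area 245 277 [517.9 232. ]
side s2 [287.8 161.8] area 212 232 [601.3 310.1]
side s3 [298.5 178.9] area 236 265 [597.4 226.1]
side s4 [311.8 198.8] area 276 307 [594.6 138.7]
```

View pics/t1.png

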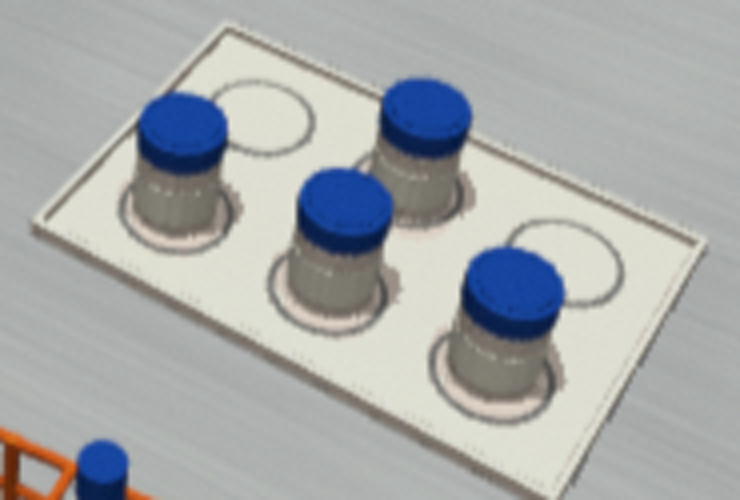

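View pics/t2.png

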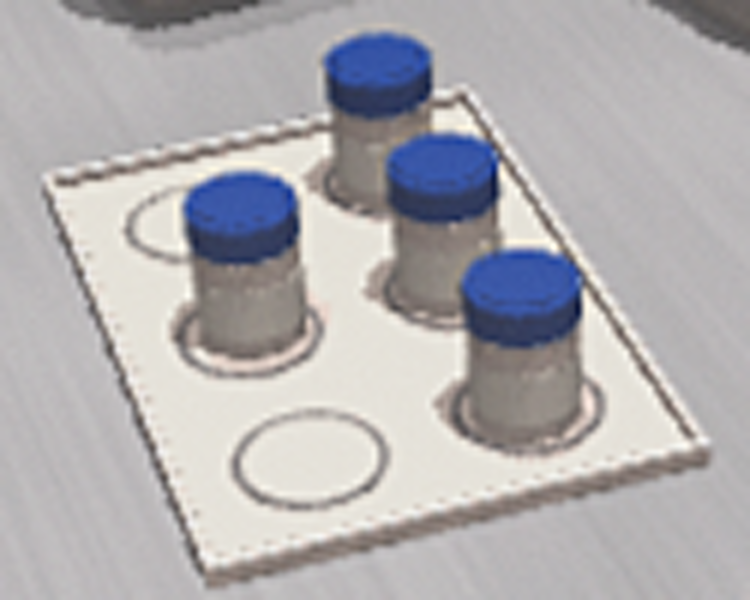

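```bash
python3 - <<'E'
from plant import viewer
from h import *
from scipy.optimize import least_squares
M={n:viewer.camera_model(n) for n in ("scene","side")}
# local pts
F=[("scene",(-42.5,-85,4),(385.5,274.5)),("side",(-42.5,-85,4),(276.8,226.5)),("scene",(-42.5,85,4),(461.2,310.8)),
("scene",(-95,-137.5,10),(377,251.3)),("scene",(-95,137.5,10),(496.2,305.5)),("scene",(95,-137.5,10),(329.2,301.5)),
("side",(-95,-137.5,10),(225+207/6,150+574/6)),("side",(-95,137.5,10),(225+45/6,150+178/6)),("side",(95,137.5,10),(225+462/6,150+90/6)),("side",(95,-137.5,10),(225+710/6,150+450/6))]
for n,l,p in F: print(n,l,ray(M[n],p,l[2]).round(1))
def W(v,l):
    c,s=np.cos(v[2]),np.sin(v[2]); return [v[0]+c*l[0]-s*l[1],v[1]+s*l[0]+c*l[1],l[2]]
for sel in (("scene",),("side",),("scene","side")):
    G=[f for f in F if f[0] in sel]
    r=least_squares(lambda v:np.concatenate([proj(M[n],W(v,l))[0]-p for n,l,p in G]),[560,225,0],loss='soft_l1',x_scale=[1,1,.01])
    print(sel,r.x.round(3),"PL",np.round(W(r.x,(-42.5,85,4)),1),"PR",np.round(W(r.x,(-42.5,-85,4)),1),"s1",np.round(W(r.x,(-42.5,0,4)),1), r.fun.round(1))
from plant import bot
print(bot.get_obs()['tcp_rot'])
E
```

```text
scene (-42.5, -85, 4) [514.5 146.2   4. ]
side (-42.5, -85, 4) [511.1 142.4   4. ]
scene (-42.5, 85, 4) [523.1 314.9   4. ]
scene (-95, -137.5, 10) [464.7  99.5  10. ]
scene (-95, 137.5, 10) [477.2 368.1  10. ]
scene (95, -137.5, 10) [651.   91.4  10. ]
side (-95, -137.5, 10) [455.5  89.   10. ]
side (-95, 137.5, 10) [469.  362.3  10. ]
side (95, 137.5, 10) [653.7 354.6  10. ]
side (95, -137.5, 10) [643.   79.4  10. ]
('scene',) [ 5.62601e+02  2.29842e+02 -4.30000e-02] PL [523.8 316.6   4. ] PR [516.5 146.7   4. ] s1 [520.1 231.7   4. ] [-0.2  0.6  0.7  0.6 -0.6 -1.2  2.1 -0.5 -1.4 -0.4]
('side',) [ 5.55934e+02  2.22432e+02 -4.40000e-02] PL [517.2 309.2   4. ] PR [509.7 139.4   4. ] s1 [513.5 224.3   4. ] [-0.1  0.9 -0.3  0.  -0.9 -0.2  1.  -0.4  0.4 -0.6]
('scene', 'side') [ 5.58994e+02  2.27789e+02 -4.70000e-02] PL [520.6 314.7   4. ] PR [512.5 144.9   4. ] s1 [516.5 229.8   4. ] [-0.1 -0.8  0.3 -0.8  0.4 -0.9 -0.3 -2.5  1.8 -1.7 -1.4 -2.3  0.1 -2.
 -0.1 -1.6  1.5 -1.6  0.5 -2.2]
[-1.57068040e+00 -2.80572659e-05 -2.91380803e+00]
```

```bash
cat >> h.py <<'E'
def go(o,tgt):
    from scipy.spatial.transform import Rotation as Ro
    R=Ro.from_euler('xyz',o['tcp_rot']).as_matrix()
    d=np.array(tgt)-o['tool_pos']; print('pos',o['tool_pos'].round(1),'t',round(o['time'],2),'grip',round(o['grip_width'],1),'F',np.round(o['contact_force'],1),'rot',np.round(o['tcp_rot'],3)); print('tool shift',(R.T@d).round(1))
E
python3 - <<'E'
from plant import bot
from h import *
go(bot.get_obs(),(470,-242,170))
E
```

```text
pos [ 118.6 -511.5  248.7] t 0.6 grip 91.9 F [-0.4 -0.1 -0.2] rot [-1.571 -0.    -2.914]
tool shift [-403.2   78.7 -183.2]
```

>>> {"api": "send_rows", "payload": {
  "moves": [
    [[-50,8,-23],[0,0,0],80],
    [[-50,8,-23],[0,0,0],80],
    [[-50,10,-23],[0,0,0],80],
    [[-50,10,-23],[0,0,0],80],
    [[-50,10,-23],[0,0,0],80],
    [[-50,10,-23],[0,0,0],80],
    [[-50,10,-23],[0,0,0],80],
    [[-50,10,-22],[0,0,0],80],
    [[0,0,0],[0,0,0],80],
    [[0,0,0],[0,0,0],80]
  ]
}}

```text
time: 1.85
tool_pos: [478.0, -237.2, 170.6]
tcp_rot: [-1.565, 0.001, -2.917]
contact_force: [0.1, -0.7, 0.0]
grip_width: 80.1
```

```bash
python3 - <<'E'
from plant import bot,viewer
from h import *
m=viewer.camera_model("wrist")
go(bot.get_obs(),(470,-242,170))
im=viewer.capture("wrist"); cv2.imwrite("pics/w1.png",im); print(proj(m,[[470,-242,60],[590.5,-220,60]]),m)
E
```

```text
pos [ 478.  -237.2  170.6] t 1.85 grip 80.1 F [ 0.1 -0.7  0. ] rot [-1.565e+00  1.000e-03 -2.917e+00]
tool shift [8.9 0.6 2.9]
[[316.09081901 258.42983408]
 [326.9639088   38.71560556]] {'fx': 428.5820450693577, 'fy': 428.5820450693577, 'cx': 313.132568251346, 'cy': 238.8011822980692, 'rvec': array([-2.27217961,  1.8115381 ,  0.25095029]), 'tvec': array([-339.53357511,  383.66840406,  428.71613669])}
```

View pics/w1.png

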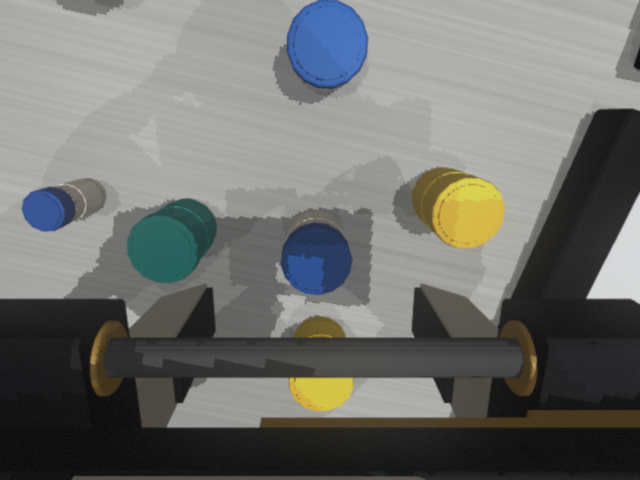

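The picture shows jar A's lid at (317,258) and jar B's at (327,44). Both are blue and 44 mm across. The turquoise (165,245) and yellow (465,210), (320,380) pots, the slim vial (48,208) and the wider jar are the look-alikes. The projected estimates agree with the lids, so I'm refining A and going down.

```bash
python3 - <<'E'
from plant import bot,viewer
from h import *
m=viewer.camera_model("wrist")
print(ray(m,(317,258),60),ray(m,(327,43.5),60))
go(bot.get_obs(),(470,-242,90))
go(bot.get_obs(),(470,-242,47))
E
```

```text
[ 470.23822609 -242.59879152   60.        ] [ 588.13713259 -220.77119345   60.        ]
pos [ 477.8 -237.3  170.6] t 1.9 grip 79.9 F [-0.6  0.  -0.3] rot [-1.565e+00  1.000e-03 -2.917e+00]
tool shift [ 8.7 80.6  2.3]
pos [ 477.8 -237.3  170.6] t 1.9 grip 79.9 F [-0.6  0.  -0.3] rot [-1.565e+00  1.000e-03 -2.917e+00]
tool shift [  8.8 123.6   2.1]
```

>>> {"api": "send_rows", "payload": {
  "moves": [
    [[8,30,3],[-0.3,0,0],80],
    [[1,35,0],[0,0,0],80],
    [[0,15,0],[0,0,0],80],
    [[0,0,0],[0,0,0],80],
    [[0,0,0],[0,0,0],80]
  ]
}}

```text
time: 2.52
tool_pos: [467.0, -248.6, 91.8]
tcp_rot: [-1.566, 0.004, -2.927]
contact_force: [0.7, 1.2, 0.2]
grip_width: 80.1
```

```bash
python3 - <<'E'
from plant import bot,viewer
from h import *
go(bot.get_obs(),(470,-242.3,47))
m=viewer.camera_model("wrist")
im=viewer.capture("wrist"); cv2.imwrite("pics/w2.png",im); print(proj(m,[[470,-242,60]]))
E
```

```text
pos [ 467.  -248.6   91.8] t 2.52 grip 80.1 F [0.7 1.2 0.2] rot [-1.566  0.004 -2.927]
tool shift [-4.1 44.7 -5.7]
[[298.05037608 289.48867871]]
```

View pics/w2.png

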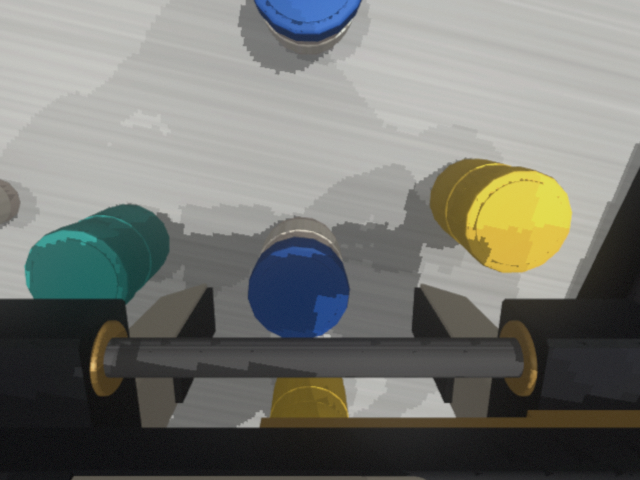

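>>> {"api": "send_rows", "payload": {
  "moves": [
    [[-3,3,-5],[-0.3,0,0],80],
    [[0,0,0],[0,0,0],80],
    [[0,0,0],[0,0,0],80]
  ]
}}

```text
time: 2.95
tool_pos: [469.8, -243.1, 90.3]
tcp_rot: [-1.569, 0.007, -2.926]
contact_force: [0.3, 0.1, -0.2]
grip_width: 80.4
```

```bash
python3 - <<'E'
from plant import bot
from h import *
go(bot.get_obs(),(470,-242.3,47))
E
```

```text
pos [ 469.8 -243.1   90.3] t 2.95 grip 80.4 F [ 0.3  0.1 -0.2] rot [-1.569  0.007 -2.926]
tool shift [-0.1 43.3 -0.9]
```

>>> {"api": "send_rows", "payload": {
  "moves": [
    [[0,15,0],[0,0,0],80],
    [[0,15,0],[0,0,0],80],
    [[0,11,0],[0,0,0],80],
    [[0,0,0],[0,0,0],80]
  ]
}}

```text
time: 3.45
tool_pos: [469.5, -242.6, 45.4]
tcp_rot: [-1.57, 0.005, -2.926]
contact_force: [0.1, 0.8, -0.5]
grip_width: 80.2
```

```bash
python3 - <<'E'
from plant import bot
from h import *
go(bot.get_obs(),(470,-242.3,47))
E
```

```text
pos [ 469.5 -242.6   45.4] t 3.45 grip 80.2 F [ 0.1  0.8 -0.5] rot [-1.57   0.005 -2.926]
tool shift [-0.6 -1.6 -0.2]
```

Well centred. Closing, then a small lift to test.

>>> {"api": "send_rows", "payload": {
  "moves": [
    [[0,0,0],[0,0,0],50],
    [[0,0,0],[0,0,0],38],
    [[0,0,0],[0,0,0],38],
    [[0,0,0],[0,0,0],38],
    [[0,0,0],[0,0,0],38],
    [[0,0,0],[0,0,0],38]
  ]
}}

```text
time: 4.2
tool_pos: [470.0, -243.0, 46.3]
tcp_rot: [-1.569, 0.006, -2.926]
contact_force: [0.4, -0.1, -0.9]
grip_width: 43.5
```

>>> {"api": "send_rows", "payload": {
  "moves": [
    [[0,-5,0],[0,0,0],38],
    [[0,-15,0],[0,0,0],38],
    [[0,-15,0],[0,0,0],38],
    [[0,-15,0],[0,0,0],38],
    [[0,-15,0],[0,0,0],38],
    [[0,0,0],[0,0,0],38]
  ]
}}

```text
time: 4.95
tool_pos: [470.3, -243.5, 118.0]
tcp_rot: [-1.566, 0.009, -2.926]
contact_force: [-0.5, -0.7, -0.8]
grip_width: 43.5
```

```bash
python3 - <<'E'
from plant import bot,viewer
from h import *
go(bot.get_obs(),(521,314,170)); go(bot.get_obs(),(513.5,145,170))
cv2.imwrite("pics/s3.png",viewer.capture("side"))
cv2.imwrite("pics/w3.png",viewer.capture("wrist"))
E
```

```text
pos [ 470.3 -243.5  118. ] t 4.95 grip 43.5 F [-0.5 -0.7 -0.8] rot [-1.566  0.009 -2.926]
tool shift [-169.2  -53.  -533.5]
pos [ 470.3 -243.5  118. ] t 4.95 grip 43.5 F [-0.5 -0.7 -0.8] rot [-1.566  0.009 -2.926]
tool shift [-125.7  -52.6 -370. ]
```

View pics/s3.png

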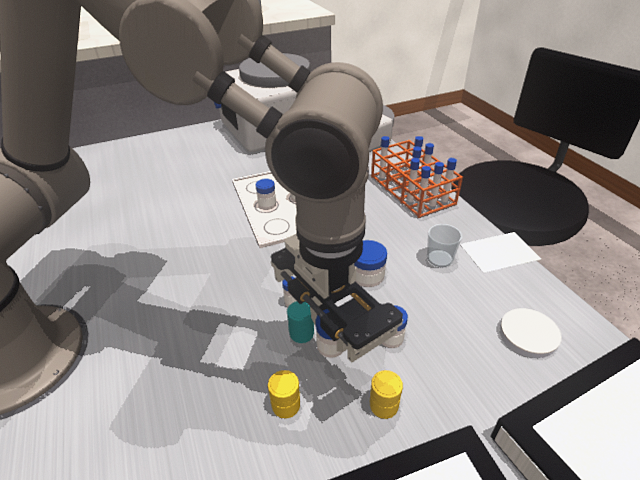

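View pics/w3.png

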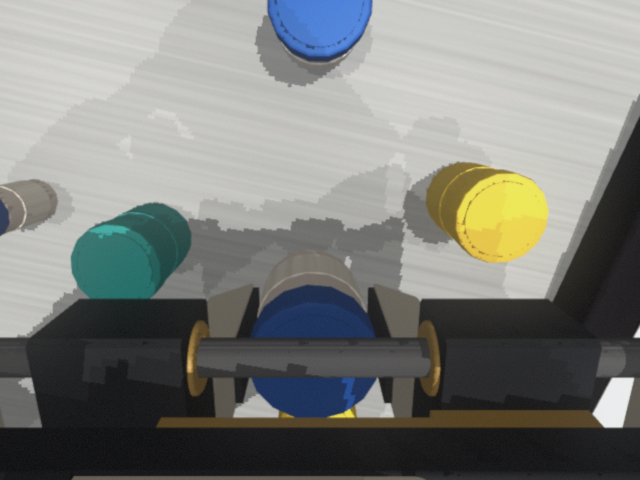

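```bash
python3 - <<'E'
from plant import bot
from h import *
go(bot.get_obs(),(445,235,200))
E
```

```text
pos [ 469.6 -243.   116.5] t 5.05 grip 43.3 F [-0.4 -0.4 -1.9] rot [-1.568  0.007 -2.926]
tool shift [ -78.8  -84.2 -472. ]
```

>>> {"api": "send_rows", "payload": {
  "moves": [
    [[-5,-25,-15],[0,0,0],38],
    [[-8,-25,-35],[0,0,0],38],
    [[-8,-15,-45],[0,0,0],38],
    [[-8,-12,-50],[0,0,0],38],
    [[-8,-7,-50],[0,0,0],38],
    [[-8,0,-50],[0,0,0],38],
    [[-8,0,-50],[0,0,0],38],
    [[-8,0,-50],[0,0,0],38],
    [[-8,0,-50],[0,0,0],38],
    [[-8,0,-42],[0,0,0],38],
    [[0,0,-22],[0,0,0],38],
    [[0,0,0],[0,0,0],38],
    [[0,0,0],[0,0,0],38]
  ]
}}

```text
time: 6.68
tool_pos: [442.3, 235.8, 196.1]
tcp_rot: [-1.572, -0.005, -2.928]
contact_force: [-0.8, 0.2, -0.1]
grip_width: 42.8
```

```bash
python3 - <<'E'
from plant import bot,viewer,spot_point
from h import *
go(bot.get_obs(),(445,235,200))
m=viewer.camera_model("wrist"); print(m)
im=viewer.capture("wrist"); cv2.imwrite("pics/w4.png",im); print(proj(m,[[521,314,4],[513.5,144.5,4],[519,231,64]]).round())
E
```

```text
pos [442.3 235.8 196.1] t 6.67 grip 42.8 F [-0.8  0.2 -0.1] rot [-1.572 -0.005 -2.928]
tool shift [-2.4 -3.9  1.3]
{'fx': 428.5820450693577, 'fy': 428.5820450693577, 'cx': 313.132568251346, 'cy': 238.8011822980692, 'rvec': array([-2.26238927,  1.82358219,  0.26669456]), 'tvec': array([136.4285524 , 440.84097331, 476.72949081])}
[[230.  86.]
 [452. 147.]
 [348. 115.]]
```

View pics/w4.png

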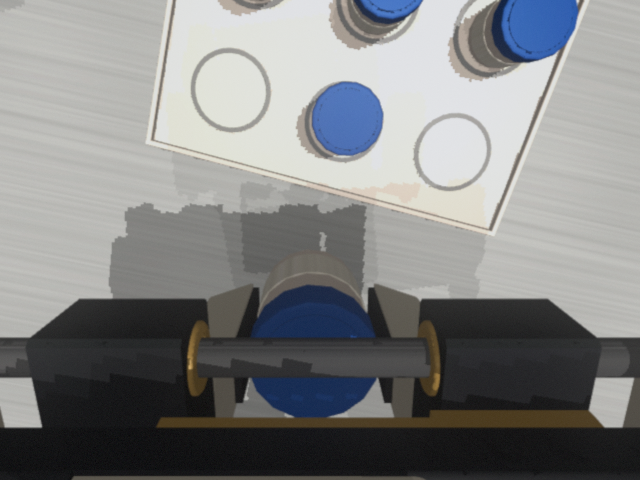

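The wrist picture shows the left ring at (230.5,90), the right ring at (452.5,151.5) and the middle jar's lid at (347.5,118). Predictions were (230,86), (452,147) and (348,115), so they agree to about 3 mm.

```bash
python3 - <<'E'
from plant import bot,viewer
from h import *
m=viewer.camera_model("wrist")
for p,z in [((230.5,90),4),((452.5,151.5),4),((347.5,118),64)]: print(ray(m,p,z).round(1))
go(bot.get_obs(),(518.5,314,130))
E
```

```text
[518.6 313.2   4. ]
[510.7 143.1   4. ]
[517.4 230.5  64. ]
pos [442.4 235.6 196.2] t 6.72 grip 43.5 F [ 0.2  0.5 -0.9] rot [-1.572 -0.005 -2.929]
tool shift [-91.3  65.8 -60.5]
```

>>> {"api": "send_rows", "payload": {
  "moves": [
    [[-25,0,-15],[0,0,0],38],
    [[-30,10,-20],[0,0,0],38],
    [[-26,15,-18],[0,0,0],38],
    [[-8,20,-6],[0,0,0],38],
    [[0,15,0],[0,0,0],38],
    [[0,0,0],[0,0,0],38],
    [[0,0,0],[0,0,0],38]
  ]
}}

```text
time: 7.6
tool_pos: [521.3, 306.1, 134.4]
tcp_rot: [-1.571, -0.005, -2.939]
contact_force: [0.7, 0.0, -1.0]
grip_width: 43.4
```

```bash
python3 - <<'E'
from plant import bot
from h import *
go(bot.get_obs(),(519,313.5,52))
E
```

```text
pos [521.3 306.1 134.4] t 7.6 grip 43.4 F [ 0.7  0.  -1. ] rot [-1.571 -0.005 -2.939]
tool shift [ 0.4 82.4 -7.7]
```

>>> {"api": "send_rows", "payload": {
  "moves": [
    [[0,15,-7],[0,0,0],38],
    [[0,25,0],[0,0,0],38],
    [[0,15,0],[0,0,0],38],
    [[0,8,0],[0,0,0],38],
    [[0,0,0],[0,0,0],38],
    [[0,0,0],[0,0,0],38]
  ]
}}

```text
time: 8.35
tool_pos: [520.2, 314.3, 71.0]
tcp_rot: [-1.572, -0.0, -2.94]
contact_force: [-0.0, 1.1, -1.6]
grip_width: 43.5
```

```bash
python3 - <<'E'
from plant import bot,viewer
from h import *
go(bot.get_obs(),(519,313.5,51))
cv2.imwrite("pics/sc5.png",cv2.resize(viewer.capture("scene")[200:400,300:560],None,fx=3,fy=3))
E
```

```text
pos [520.2 314.3  71. ] t 8.35 grip 43.5 F [-0.   1.1 -1.6] rot [-1.572 -0.    -2.94 ]
tool shift [ 1.3 20.   0.5]
```

View pics/sc5.png

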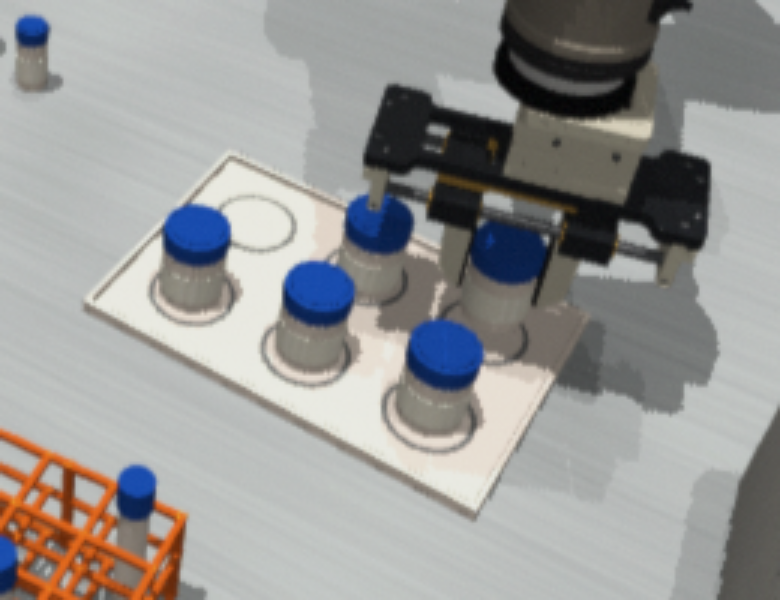

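>>> {"api": "send_rows", "payload": {
  "moves": [
    [[1,8,0],[0,0,0],38],
    [[0,6,0],[0,0,0],38],
    [[0,3,0],[0,0,0],38],
    [[0,0,0],[0,0,0],38],
    [[0,0,0],[0,0,0],38]
  ]
}}

```text
time: 9.02
tool_pos: [519.6, 314.2, 53.7]
tcp_rot: [-1.573, 0.001, -2.94]
contact_force: [-0.7, -0.5, -1.0]
grip_width: 43.3
```

```bash
python3 - <<'E'
from plant import bot
from h import *
go(bot.get_obs(),(519,313.5,51))
E
```

```text
pos [519.6 314.2  53.7] t 9.03 grip 43.3 F [-0.7 -0.5 -1. ] rot [-1.573e+00  1.000e-03 -2.940e+00]
tool shift [0.7 2.7 0.6]
```

>>> {"api": "send_rows", "payload": {
  "moves": [
    [[0,2,0],[0,0,0],38],
    [[0,0,0],[0,0,0],38],
    [[0,1,0],[0,0,0],38],
    [[0,0,0],[0,0,0],38]
  ]
}}

```text
time: 9.52
tool_pos: [519.8, 314.3, 50.8]
tcp_rot: [-1.573, 0.002, -2.94]
contact_force: [-0.6, 0.4, -0.7]
grip_width: 43.3
```

>>> {"api": "send_rows", "payload": {
  "moves": [
    [[0,0.5,0],[0,0,0],38],
    [[0,0,0],[0,0,0],38],
    [[0,0,0],[0,0,0],50],
    [[0,0,0],[0,0,0],66],
    [[0,0,0],[0,0,0],66],
    [[0,-10,0],[0,0,0],66],
    [[0,-20,0],[0,0,0],66],
    [[0,-30,0],[0,0,0],66],
    [[0,-40,0],[0,0,0],66],
    [[0,-20,0],[0,0,0],66],
    [[0,0,0],[0,0,0],66]
  ]
}}

```text
time: 10.9
tool_pos: [520.2, 314.3, 177.9]
tcp_rot: [-1.573, 0.006, -2.94]
contact_force: [-0.3, 0.8, 0.4]
grip_width: 66.1
```

```bash
python3 - <<'E'
from plant import bot,viewer
from h import *
go(bot.get_obs(),(588.5,-221,170))
m=viewer.camera_model("wrist"); print(proj(m,[(519,313.5,4),(519,313.5,64)]))
cv2.imwrite("pics/w6.png",viewer.capture("wrist"))
E
```

```text
pos [520.2 314.3 177.9] t 10.9 grip 66.1 F [-0.3  0.8  0.4] rot [-1.573  0.006 -2.94 ]
tool shift [ 40.4   6.2 538.1]
[[313.89002201 222.42886726]
 [313.79013473 245.82125544]]
```

View pics/w6.png

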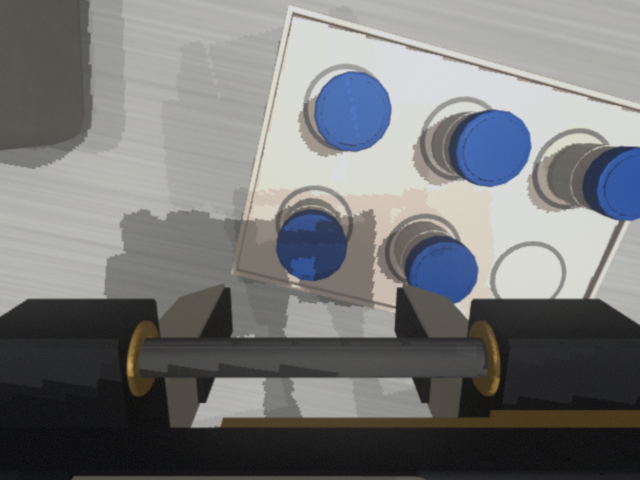

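The jar stands in the left ring: its lid is at (312,245) against a predicted (314,246) for the ring centre. Next is jar B.

>>> {"api": "send_rows", "payload": {
  "moves": [
    [[3,0,30],[0,0,0],80],
    [[4,0,50],[0,0,0],80],
    [[4,0,55],[0,0,0],80],
    [[4,0,55],[0,0,0],80],
    [[4,0,55],[0,0,0],80],
    [[4,0,55],[0,0,0],80],
    [[4,0,55],[0,0,0],80],
    [[4,0,55],[0,0,0],80],
    [[4,0,50],[0,0,0],80],
    [[4,5,48],[0,0,0],80],
    [[0,0,20],[0,0,0],80],
    [[0,0,0],[0,0,0],80],
    [[0,0,0],[0,0,0],80]
  ]
}}

```text
time: 12.58
tool_pos: [582.9, -223.8, 153.5]
tcp_rot: [-1.584, -0.018, -2.936]
contact_force: [0.5, -0.6, -0.1]
grip_width: 79.7
```

```bash
python3 - <<'E'
from plant import bot,viewer
from h import *
go(bot.get_obs(),(588.5,-221,90))
m=viewer.camera_model("wrist"); im=viewer.capture("wrist")
cv2.imwrite("pics/w7.png",im); print(proj(m,[(588.5,-221,60)]))
f=im.astype(int); k=(f[...,0]-f[...,2]>50).astype(np.uint8)
N,l,s,c=cv2.connectedComponentsWithStats(k)
for i in range(1,N):
    if s[i][4]>1000: print(c[i],s[i],ray(m,(s[i][0]+s[i][2]/2,s[i][1]+s[i][3]/2),58))
E
```

```text
pos [ 582.9 -223.8  153.5] t 12.57 grip 79.7 F [ 0.5 -0.6 -0.1] rot [-1.584 -0.018 -2.936]
tool shift [-7.2 63.4 -0.8]
[[311.64757169 240.06273418]]
[ 47.25572063 119.69253757] [    0    52   105   134 11712] [624.55634347 -75.52722959  58.        ]
[311.22841029 237.20303137] [ 275  203   70   73 2837] [ 588.00959846 -220.12185449   58.        ]
```

View pics/w7.png

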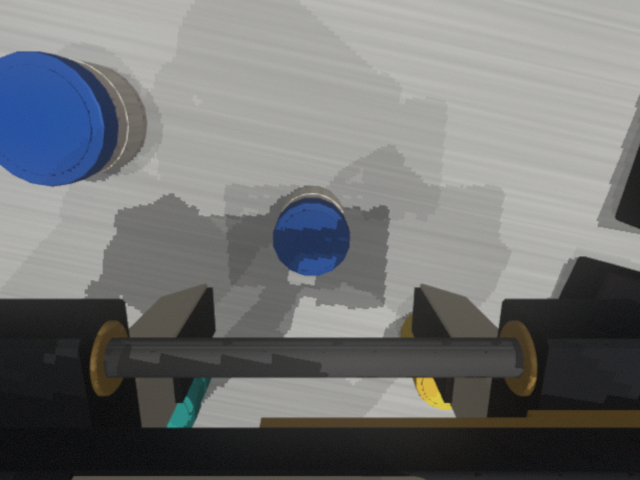

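Jar B's lid (white body, blue, 44 mm) is at (312,237), which gives about (589,-221). The tool is tilted about 1°, so I'm working out a correction.

```bash
cat >> h.py <<'E'
def turn(o,yaw=-2.93):
    from scipy.spatial.transform import Rotation as Ro
    R=Ro.from_euler('xyz',o['tcp_rot']); T=Ro.from_euler('xyz',[-np.pi/2,0,yaw])
    print('turn deg',np.degrees((R.inv()*T).as_rotvec()).round(2))
E
python3 - <<'E'
from plant import bot
from h import *
o=bot.get_obs(); go(o,(588.7,-220.8,90)); turn(o)
E
```

```text
pos [ 583.  -223.7  153.6] t 12.62 grip 79.7 F [ 0.6 -0.   0.5] rot [-1.583 -0.018 -2.936]
tool shift [-7.3 63.5 -0.8]
turn deg [ 0.73 -0.35  1.01]
```

>>> {"api": "send_rows", "payload": {
  "moves": [
    [[-6,10,-1],[0.7,-0.3,1],80],
    [[0,25,0],[0,0,0],80],
    [[0,20,0],[0,0,0],80],
    [[0,5,0],[0,0,0],80],
    [[0,0,0],[0,0,0],80]
  ]
}}

```text
time: 13.25
tool_pos: [590.1, -213.5, 94.8]
tcp_rot: [-1.57, 0.003, -2.921]
contact_force: [-0.7, 0.1, 0.4]
grip_width: 79.7
```

```bash
python3 - <<'E'
from plant import bot
from h import *
o=bot.get_obs(); go(o,(588.7,-220.8,46.5)); turn(o)
E
```

```text
pos [ 590.1 -213.5   94.8] t 13.25 grip 79.7 F [-0.7  0.1  0.4] rot [-1.57   0.003 -2.921]
tool shift [ 3.1 48.3  6.8]
turn deg [-0.04  0.49 -0.17]
```

>>> {"api": "send_rows", "payload": {
  "moves": [
    [[3,5,7],[0,0.4,0],80],
    [[0,0,0],[0,0,0],80],
    [[0,0,0],[0,0,0],80]
  ]
}}

```text
time: 13.62
tool_pos: [589.6, -221.7, 91.6]
tcp_rot: [-1.568, 0.006, -2.929]
contact_force: [-0.7, -0.9, -0.1]
grip_width: 80.0
```

```bash
python3 - <<'E'
from plant import bot,viewer
from h import *
o=bot.get_obs(); go(o,(588.7,-220.8,46.5)); turn(o)
m=viewer.camera_model("wrist"); im=viewer.capture("wrist")
cv2.imwrite("pics/w8.png",im); print(proj(m,[(588.7,-220.8,60)]))
E
```

```text
pos [ 589.6 -221.7   91.6] t 13.62 grip 80.0 F [-0.7 -0.9 -0.1] rot [-1.568  0.006 -2.929]
tool shift [ 1.  45.1 -1.2]
turn deg [-0.17  0.08 -0.32]
[[309.52155428 300.67034357]]
```

View pics/w8.png

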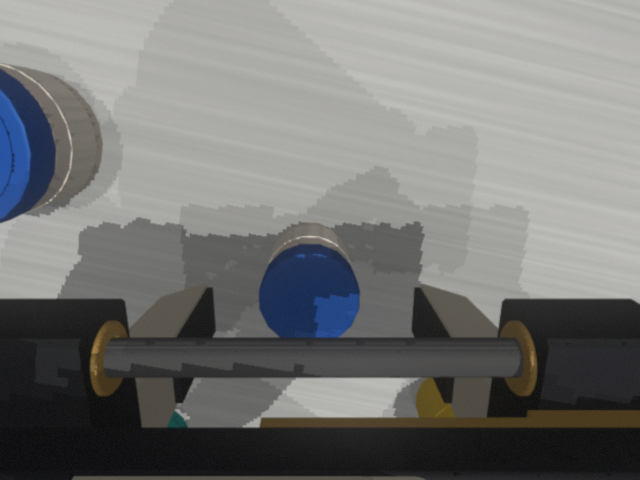

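>>> {"api": "send_rows", "payload": {
  "moves": [
    [[-1,15,-1],[0,0,0],80],
    [[0,16,0],[0,0,0],80],
    [[0,11,0],[0,0,0],80],
    [[0,0,0],[0,0,0],80]
  ]
}}

```text
time: 14.18
tool_pos: [590.0, -220.1, 45.5]
tcp_rot: [-1.569, 0.004, -2.929]
contact_force: [-0.4, 0.0, -1.0]
grip_width: 79.8
```

```bash
python3 - <<'E'
from plant import bot
from h import *
o=bot.get_obs(); go(o,(590.5,-220.8,46.5)); turn(o)
E
```

```text
pos [ 590.  -220.1   45.5] t 14.18 grip 79.8 F [-0.4  0.  -1. ] rot [-1.569  0.004 -2.929]
tool shift [-0.4 -1.   0.8]
turn deg [-0.09  0.08 -0.22]
```

>>> {"api": "send_rows", "payload": {
  "moves": [
    [[0,0,0],[0,0,0],50],
    [[0,0,0],[0,0,0],38],
    [[0,0,0],[0,0,0],38],
    [[0,0,0],[0,0,0],38],
    [[0,0,0],[0,0,0],38],
    [[0,0,0],[0,0,0],38]
  ]
}}

```text
time: 14.92
tool_pos: [590.6, -220.4, 46.7]
tcp_rot: [-1.568, 0.005, -2.929]
contact_force: [-0.2, -0.3, -1.3]
grip_width: 43.3
```

>>> {"api": "send_rows", "payload": {
  "moves": [
    [[0,-5,0],[0,0,0],38],
    [[0,-15,0],[0,0,0],38],
    [[0,-25,0],[0,0,0],38],
    [[0,-35,0],[0,0,0],38],
    [[0,-30,0],[0,0,0],38],
    [[0,-10,0],[0,0,0],38],
    [[0,0,0],[0,0,0],38]
  ]
}}

```text
time: 15.8
tool_pos: [590.0, -220.3, 174.5]
tcp_rot: [-1.566, 0.007, -2.929]
contact_force: [0.4, -0.5, -1.1]
grip_width: 43.6
```

```bash
python3 - <<'E'
from plant import bot,viewer
from h import *
o=bot.get_obs(); go(o,(460,120,185)); turn(o)
cv2.imwrite("pics/w9.png",viewer.capture("wrist"))
E
```

```text
pos [ 590.  -220.3  174.5] t 15.8 grip 43.6 F [ 0.4 -0.5 -1.1] rot [-1.566  0.007 -2.929]
tool shift [  55.1  -12.5 -360.1]
turn deg [-0.25  0.08 -0.42]
```

View pics/w9.png

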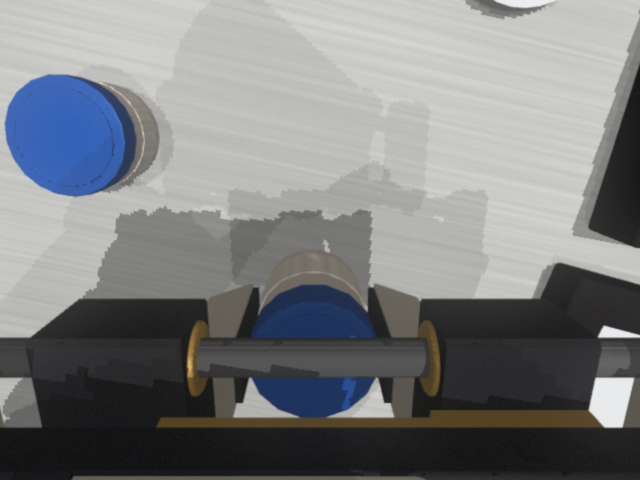

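Jar B is held upright in the jaws. Moving to a viewpoint in front of the right ring.

>>> {"api": "send_rows", "payload": {
  "moves": [
    [[5,-5,-20],[0,0,0],38],
    [[7,-5,-40],[0,0,0],38],
    [[7,-3,-50],[0,0,0],38],
    [[7,0,-50],[0,0,0],38],
    [[7,0,-50],[0,0,0],38],
    [[7,0,-50],[0,0,0],38],
    [[7,0,-45],[0,0,0],38],
    [[6,0,-35],[0,0,0],38],
    [[2,0,-15],[0,0,0],38],
    [[0,0,0],[0,0,0],38],
    [[0,0,0],[0,0,0],38]
  ]
}}

```text
time: 17.23
tool_pos: [451.5, 124.1, 173.7]
tcp_rot: [-1.575, -0.015, -2.931]
contact_force: [-0.2, 0.6, -0.9]
grip_width: 43.3
```

```bash
python3 - <<'E'
from plant import bot,viewer
from h import *
o=bot.get_obs(); go(o,(511.5,143.5,130)); turn(o)
m=viewer.camera_model("wrist"); im=viewer.capture("wrist")
cv2.imwrite("pics/w10.png",im); print(proj(m,[(511.5,143.5,4)]))
E
```

```text
pos [451.5 124.1 173.7] t 17.23 grip 43.3 F [-0.2  0.6 -0.9] rot [-1.575 -0.015 -2.931]
tool shift [-63.4  42.8  -6.3]
turn deg [ 0.24 -0.06  0.85]
[[304.21033429 129.0733998 ]]
```

View pics/w10.png

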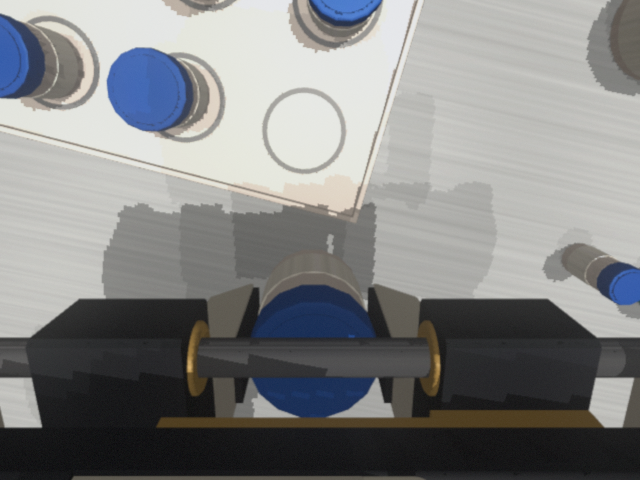

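The right ring's centre is at (304,130), against a predicted (304,129). Moving over it.

>>> {"api": "send_rows", "payload": {
  "moves": [
    [[-20,0,-2],[0.2,0,0.8],38],
    [[-25,10,-2],[0,0,0],38],
    [[-15,20,-2],[0,0,0],38],
    [[-2,12,0],[0,0,0],38],
    [[0,0,0],[0,0,0],38],
    [[0,0,0],[0,0,0],38]
  ]
}}

```text
time: 18.02
tool_pos: [514.4, 137.3, 130.3]
tcp_rot: [-1.57, -0.0, -2.94]
contact_force: [-0.9, 0.2, -1.0]
grip_width: 43.0
```

```bash
python3 - <<'E'
from plant import bot
from h import *
o=bot.get_obs(); go(o,(511.5,143.5,70)); turn(o)
E
```

```text
pos [514.4 137.3 130.3] t 18.02 grip 43.0 F [-0.9  0.2 -1. ] rot [-1.57 -0.   -2.94]
tool shift [ 1.6 60.3 -6.7]
turn deg [-0.03 -0.55  0.01]
```

>>> {"api": "send_rows", "payload": {
  "moves": [
    [[1,15,-6],[0,0,0],38],
    [[0,20,0],[0,0,0],38],
    [[0,15,0],[0,0,0],38],
    [[0,8,0],[0,0,0],38],
    [[0,0,0],[0,0,0],38],
    [[0,0,0],[0,0,0],38]
  ]
}}

```text
time: 18.77
tool_pos: [511.7, 144.0, 70.8]
tcp_rot: [-1.57, 0.002, -2.939]
contact_force: [-0.1, -0.6, -0.6]
grip_width: 43.1
```

```bash
python3 - <<'E'
from plant import bot
from h import *
o=bot.get_obs(); go(o,(511.5,143.5,51)); turn(o)
E
```

```text
pos [511.7 144.   70.8] t 18.77 grip 43.1 F [-0.1 -0.6 -0.6] rot [-1.570e+00  2.000e-03 -2.939e+00]
tool shift [ 0.3 19.8  0.5]
turn deg [-0.03 -0.53 -0.14]
```

>>> {"api": "send_rows", "payload": {
  "moves": [
    [[0,8,0],[0,0,0],38],
    [[0,6,0],[0,0,0],38],
    [[0,3,0],[0,0,0],38],
    [[0,0,0],[0,0,0],38],
    [[0,1.5,0],[0,0,0],38],
    [[0,0,0],[0,0,0],38]
  ]
}}

```text
time: 19.52
tool_pos: [512.4, 144.0, 51.9]
tcp_rot: [-1.57, 0.004, -2.94]
contact_force: [-0.7, -0.2, -1.7]
grip_width: 43.1
```

>>> {"api": "send_rows", "payload": {
  "moves": [
    [[0,1,0],[0,0,0],38],
    [[0,0,0],[0,0,0],38],
    [[0,0,0],[0,0,0],38]
  ]
}}

```text
time: 19.9
tool_pos: [512.6, 144.1, 51.1]
tcp_rot: [-1.57, 0.005, -2.939]
contact_force: [-0.8, -1.0, -2.1]
grip_width: 43.4
```

>>> {"api": "send_rows", "payload": {
  "moves": [
    [[0,0.7,0],[0,0,0],38],
    [[0,0,0],[0,0,0],38],
    [[0,0,0],[0,0,0],50],
    [[0,0,0],[0,0,0],66],
    [[0,0,0],[0,0,0],66],
    [[0,-10,0],[0,0,0],66],
    [[0,-20,0],[0,0,0],66],
    [[0,-30,0],[0,0,0],66],
    [[0,-40,0],[0,0,0],66],
    [[20,-30,0],[0,0,0],66],
    [[40,-10,0],[0,0,0],66],
    [[40,0,0],[0,0,0],66],
    [[0,0,0],[0,0,0],66]
  ]
}}

```text
time: 21.52
tool_pos: [412.1, 123.5, 199.3]
tcp_rot: [-1.57, 0.011, -2.94]
contact_force: [0.7, 0.2, 0.1]
grip_width: 66.1
```

```bash
python3 - <<'E'
from plant import bot,viewer
from h import *
o=bot.get_obs(); go(o,(511.5,143.5,51))
m=viewer.camera_model("wrist"); print(proj(m,[(511.5,143.5,4),(511.5,143.5,64),(519,313.5,4),(519,313.5,64)]).round())
cv2.imwrite("pics/w11.png",viewer.capture("wrist"))
cv2.imwrite("pics/s11.png",cv2.resize(viewer.capture("side")[140:270,200:370],None,fx=4,fy=4,interpolation=2))
cv2.imwrite("pics/sc11.png",cv2.resize(viewer.capture("scene")[225:375,310:510],None,fx=4,fy=4,interpolation=2))
E
```

```text
pos [412.1 123.5 199.3] t 21.52 grip 66.1 F [0.7 0.2 0.1] rot [-1.57   0.011 -2.94 ]
tool shift [-99.7 149.5   0.2]
[[313.  80.]
 [313.  71.]
 [ 78.  17.]
 [ 22.  -7.]]
```

View pics/w11.png

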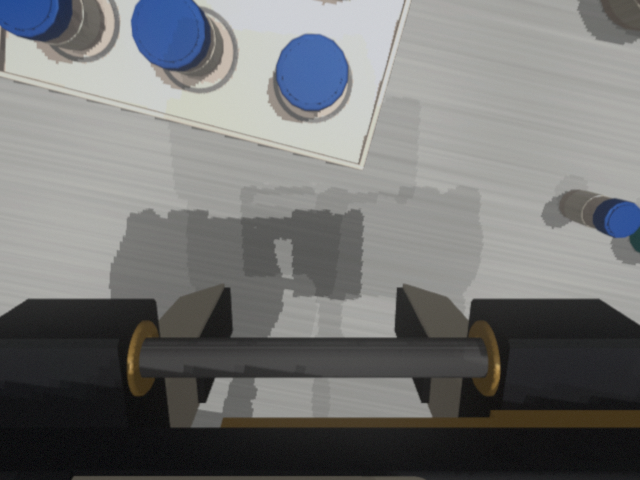

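View pics/sc11.png

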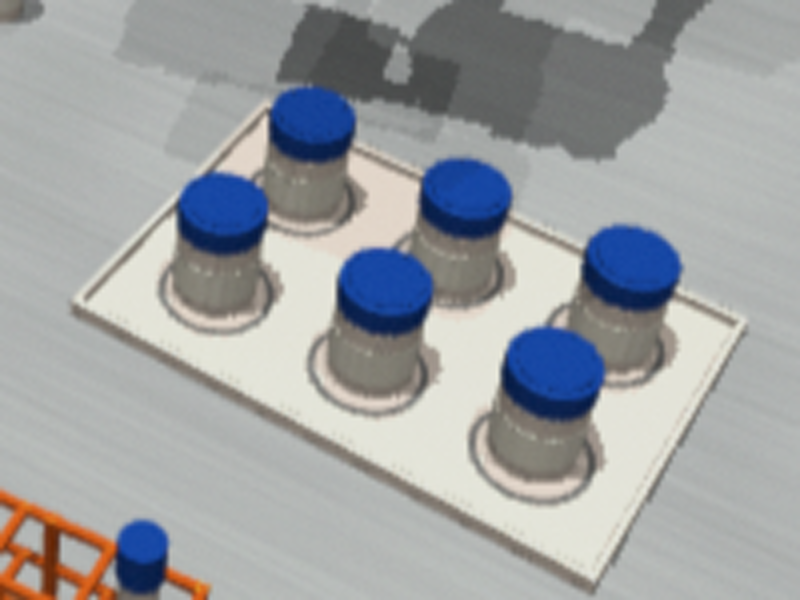

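View pics/s11.png

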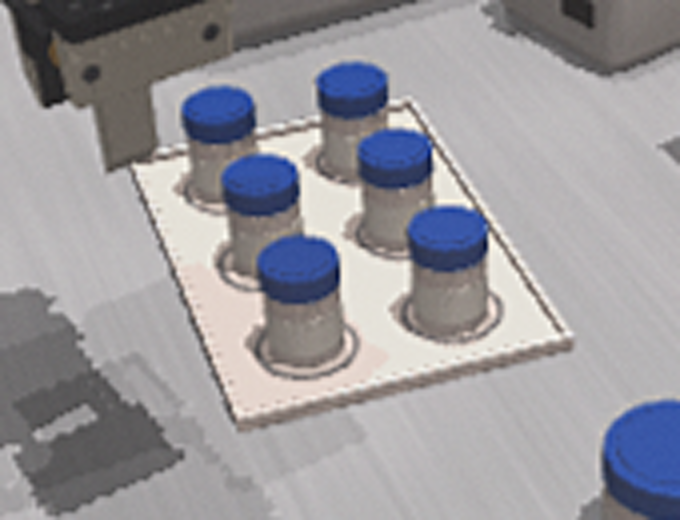

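All six jars stand upright, centred in their rings in two rows of three. The lid over the right ring is at (312,72), against a predicted (313,71) for the ring centre, and the gripper is clear of everything.

```bash
python3 - <<'E'
from plant import bot
bot.close_job(); print(bot.get_obs()['time'])
E
```

```text
the job is handed in; nothing more can be done
the job is handed in; nothing more can be done
```

Both loose specimen jars now stand upright in the two empty rings, and I handed the job in at about 21.7 s. The hand-in itself gives no verdict.

**What I did:** I gripped each jar by its lid and lowered it until it was about at the tray floor before letting go. The jar that stood nearer the robot went to the left place and the other one to the right.

**Last checks:**
- **Centring:** in the wrist pictures both lids were within about 2 pixels (roughly 1–2 mm) of the ring centres I had measured.
- **Neighbours:** the scene and side views show all six jars upright in their rings. I saw no movement in the four jars already in the tray, but I did not re-measure them.
- **Gripper:** it ended empty, clear of everything, with contact force at noise level.

**Disagreements:**
- **Look-alikes:** the trained network mostly pointed at the yellow and turquoise look-alikes for the loose jars. I picked the real ones by lid colour, white body and size.
- **Tray position:** the scene and side cameras differed by about 7 mm, so I settled it from wrist pictures.

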